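# Hold a bar in the corner of the thickness gauge for its reading

### The job

Check the thickness of the plain pale plastic bar on the dial gauge: with the gauge's foot still raised, lay the bar flat on the steel table along the low fence and slide it under the foot until its end meets the stop block, then push the lift lever on the left of the dial all the way down so that the foot rests on the bar. Then press on the bar with one firm, steady diagonal push, down onto the table and back against the fence together, with its end still at the stop block, so that it lies true for the reading. Finish while holding it there: the program ends with the push still on, the bar is not let go, and the other things on the bench stay where they are.

Things in the scene. Friction and masses are not known exactly. Their poses are not given: they have to be found in the camera images.
- bar: the workpiece: plain rectangular sawn bar of pale natural plastic, 30 x 150 x 20 mm (x, y, z), 0.09 to 0.17 kg, lying flat on the worktop right of the gauge; origin at the centre of its underside, y along its length; either end may go to the stop. A firm hold is about 10 N towards the fence with 5 to 15 N down (friction with the steel table, about 0.3, takes up part of the push)
- gauge: dial thickness gauge, fixed: grey cast base 150 x 270 mm (x, y); origin at the centre of its underside on the worktop, x from its front to its back (towards fence and column), y along the fence towards the stop block, z up. Column (40 mm collar, 170 mm high) behind the fence at x +52, y +80 mm
- table: ground steel table plate of the gauge (frame as gauge): x -70 to +27 mm, y -125 to +125 mm, its top 30 mm above the worktop
- fence: low fence along the back of the table, dark steel strip 8 mm high and 12 mm deep, its face at x = +15 mm looking to the front, y -131 to +105 mm (frame as gauge)
- stop_block: dark steel stop block on the table at the left (+y) end of the fence, 14 mm high plus two screw heads, x -19 to +15 mm, y +105 to +121 mm; the bar's end butts its face at y = +105 mm (frame as gauge)
- corner (a point): the point on the table top where the fence's face and the stop block's face meet, axes as gauge: bar home there has its centre at x -15 mm, y -75 mm, z 0 from this point, length along y
- foot: the gauge's round steel measuring foot, 12 mm across; origin at the centre of its underside, at x 0, y +80 mm of the gauge (25 mm from the stop's face, on the centreline of a bar that is home); raised it hangs 35 to 39 mm above the table, so a bar of 20 mm slides under it; spring-loaded (2 to 5 N), it gives upward up to 6 mm
- lever_knob (a point): centre of the black ball, 18 mm across, on the end of the lift lever, which sticks out to the left (+y) of the dial; it swings with 85 mm radius about a pivot along the gauge's x axis at x +14, y +120, z 140 mm. Raised, the lever slopes up 0.5 rad (ball 181 mm above the worktop); fully down it slopes down 0.4 rad (ball 107 mm above the worktop)
- lift_lever (a joint): angle of the lift lever, rad: 0 = fully raised, 0.9 = fully down at its stop; each rad lowers the indicator and its foot 25.5 mm. Stiff pivot: it stays where it is left, and takes 2 to 4 N on the ball to move
- spirit_level: bystander: small grey spirit level 18 x 100 x 24 mm in front of the gauge; origin under its centre
- timer: bystander: white bench timer 62 x 62 x 19 mm in front of the gauge; origin under its centre
- calliper: bystander: steel calliper 71 x 200 x 12 mm at the left front; origin under its centre
- marker: bystander: marker pen 17 x 135 x 17 mm left of the gauge; origin under its centre
- jar: bystander: screw jar 57 mm across, 82 mm high, behind the gauge on the left; origin under its centre
- tensile_bars: bystander: bundle of pale dumbbell-shaped test bars 20 x 150 x 12 mm behind the gauge on the right; origin under its centre
- dial (a point): centre of the round white dial face, 56 mm across, of the indicator above the table, facing the gauge's front (-x), at x -12, y +80 mm of the gauge, 157 mm above the worktop when raised. The indicator (y +52 to +126 mm with the lever's bracket, x -14 to +38 mm, 99 to 185 mm above the worktop when raised) is let down up to 23 mm by the lever; its needle moves when the foot is pressed in

How it is judged:
By the outcome, as a careful person would: the job done as asked, in the order asked, and still so for the second after the job is handed in, while the arm keeps its last pose, push and grip.
It also fails if it takes over 54 s, if anything falls off the work surface, if the arm or the gripper's body presses on something with over 40 N, if the wrist force passes 120 N, or if a joint passes its speed limit or range.

### The arm

A 6-joint arm with a two-finger parallel gripper is mounted at the origin on a cart in front of the work surface, level with it; the furniture and walls round the work are solid. World frame = base frame: x ahead of the robot, y to its left, z up, the work surface at z = 0. Lengths are in mm, angles in rad, forces in N, time in s.
With the tool pointing down it reaches from about 250 to 800 mm from the base axis. Payload 3.9 kg.
Tool frame: the origin (TCP) lies where the fingers leave the gripper's body, on its centre line; the fingertips stand 73 mm ahead of it and the grasp point (between the pads) lies 54 mm ahead of it; z points along the fingers, y is the direction in which the jaws open and shut (so a half turn about z gives the same grasp; the last joint's range is limited). The gripper opens to 85 mm and grips with 20 to 120 N. Pads are 22 mm wide; open, the fingers measure 114 mm over their backs; the gripper's body (76 mm by 85 mm) begins 54 mm behind the grasp point. The pads swing forward as they close: fully open they stand 13 mm farther back than shut.
Start: joints at [-1.256, 0.26, -0.138, 1.173, 0, 1.571], TCP at [162.549, -499.193, 303.904] pointing down, gripper open.
Joint ranges: [-2.78, 2.78], [-0.83, 1.72], [-1.28, 1.37], [-1.9, 2.12], [-1.57, 1.48], [-3.14, 3.14]. Speed limits (rad/s): [2.57, 2.57, 3.14, 3.14, 3.14, 3.14].

### API

Orientations are given as a unit quaternion [x, y, z, w].
In Python, from plant import env gives the robot as it stands. The module is installed in compiled form; this text tells all that it offers.
- The arm moves only by the tool send_rows, never from a script. Its argument "plan" is a list that holds one entry, the list of rows, each a list of 5 numbers: the opening, from 0 (shut) to 1 (fully open), then the shift along the tool's x, y, z in mm, then the turn about the tool's z in degrees. A call has 1 to 5 rows; each row shifts and turns the pose as measured when the row begins, along the tool's axes as they then stand; what a row does not reach is not made up. A row lasts 1/8 s, in which the tool goes at most 62.5 mm and 10.7 degrees, less where a joint would pass 70% of its speed; a pose out of reach is approached as far as the arm can. A call with a gripper value outside its range is refused whole. The fingers move at their own pace and stop on an object; the grip force is fixed at half the most. Time passes only in rows, so rows that do not move let the fingers close. It gives the time, the measured TCP pose, the force and the opening at its end, in the units of the state.
- env.sense(): the state, without advancing time (a new reading comes with each control period).
- env.read_camera(name): name is "scene" or "top" or "wrist"; returns a dict with "pixels" (420x560x3 uint8, red, green, blue), "depth" (420x560 float32, mm along the optical axis (not along the pixel's ray), 0 where there is no reading), "vfov" (degrees; the focal length in pixels is half the picture's height over the tangent of half this angle, whatever the lens; pixels are square), "cx", "cy" (the principal point, pixels), "extrinsics" (4x4, takes a point from camera to world coordinates); the wrist camera has in their place "T_tool_cam" (4x4, takes a point from camera to tool coordinates, whose origin is the TCP and whose axes are the flange's). Camera axes: x right, y down, z forward; pixel columns grow to the right and rows downward; lengths in mm; the calibration is good to about 2 mm. A picture is of the moment at which its call begins: read the wrist's pose just before it.
- env.close_job(): hands the job in, once; it reports no verdict.
The state is a dict: "clock": time; "joint_pos": joint angles; "joint_velocities": joint speeds; "joint_efforts": joint torques, N m; "position": TCP position; "tool_rot": TCP orientation; "wrist_force": force on the tool from outside, world axes, zero at the start; "torque": the same for the moment, N m; "opening": finger opening in mm.
Only numpy, scipy, OpenCV 4.12 (cv2) and the standard library are available. Lean on these libraries where they do the work, as an engineer would, in place of code of your own. Each camera call takes 0.05 s, during which the arm holds its last target. There are 200 camera calls.

## Working session

There is one attempt and no reset: what is moved stays moved. The work goes in short steps, Python scripts to look and compute and a tool call to move; the robot and the scene stay as the last step left them, time stands still between calls to the robot, and variables do not carry over. Pictures are saved under pics/ and viewed, about 8 in all and at most 12, crops included, and the job is handed in when it is done.

Besides the shell and the picture viewer there is one more tool, called after "Emit:" by a JSON object that holds its "method" and its "body", one argument or row to a line. send_rows: Moves the arm, as the interface text tells. Its arguments: {"type":"object","properties":{"plan":{"type":"array"}},"required":["plan"]}

```bash
mkdir -p pics
cat > h.py <<'E'
import numpy as np, cv2
from plant import env
from scipy.spatial.transform import Rotation as R
def cam(n):
    s=env.sense(); c=env.read_camera(n); p=c["pixels"]; f=p.shape[0]/2/np.tan(np.radians(c["vfov"])/2)
    if n=="wrist":
        T=np.eye(4); T[:3,:3]=R.from_quat(s["tool_rot"]).as_matrix(); T[:3,3]=s["position"]; E=T@np.array(c["T_tool_cam"])
    else: E=np.array(c["extrinsics"])
    return p,c["depth"],f,c["cx"],c["cy"],E
def save(n,p): cv2.imwrite("pics/"+n,cv2.cvtColor(p,cv2.COLOR_RGB2BGR))
def pt(C,u,v,d=None):
    p,D,f,cx,cy,E=C; d=D[int(round(v)),int(round(u))] if d is None else d
    return (E@[(u-cx)/f*d,(v-cy)/f*d,d,1])[:3]
def ptz(C,u,v,z):
    p,D,f,cx,cy,E=C; r=E[:3,:3]@[(u-cx)/f,(v-cy)/f,1]; return E[:3,3]+r*(z-E[2,3])/r[2]
def pix(C,P):
    p,D,f,cx,cy,E=C; q=np.linalg.inv(E)@[*P,1]; return q[:2]/q[2]*f+[cx,cy]
E
python3 - <<'E'
from h import *
import pickle
np.set_printoptions(precision=3,suppress=True)
for n in("scene","top"):
    C=cam(n); save(n+"0.png",C[0]); print(n,C[2:]); pickle.dump(C,open(n+".pkl","wb"))
print(env.sense())
E
```

```text
scene (np.float64(518.4845672340782), 277.3379212243984, 205.80769543055578, array([[  -0.474,   -0.419,    0.774, -393.25 ],
       [  -0.88 ,    0.202,   -0.43 ,  536.521],
       [   0.024,   -0.885,   -0.465,  715.484],
       [   0.   ,    0.   ,    0.   ,    1.   ]]))
top (np.float64(530.6247359907534), 280.511244365658, 205.054205187982, array([[   0.012,   -0.99 ,    0.137,  400.49 ],
       [  -1.   ,   -0.014,   -0.019,    4.675],
       [   0.021,   -0.137,   -0.99 , 1432.798],
       [   0.   ,    0.   ,    0.   ,    1.   ]]))
{'clock': 0.1, 'joint_pos': array([-1.256,  0.261, -0.139,  1.173,  0.   ,  1.571]), 'joint_velocities': array([ 0.001, -0.003,  0.004, -0.   ,  0.   ,  0.001]), 'joint_efforts': array([  0.002, -40.651,  25.453,   0.01 ,   0.   ,  -0.   ]), 'position': array([ 162.404, -498.727,  303.15 ]), 'tool_rot': array([ 0.988,  0.157, -0.   , -0.001]), 'wrist_force': array([0.3  , 0.148, 0.788]), 'torque': array([0.016, 0.017, 0.014]), 'opening': 85.28295763743222}
```

View pics/scene0.png

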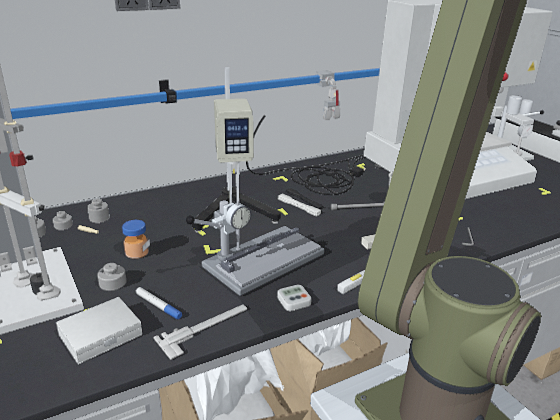

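View pics/top0.png

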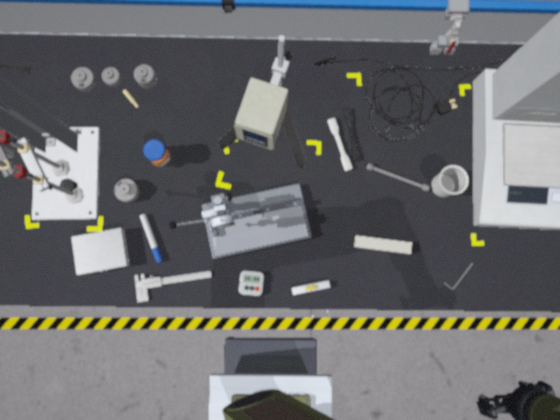

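Scene picture: gauge at about (262,255), dial (237,215). Top picture: gauge (258,222), bar (383,244), lever ball (~173,225). Enlarging the top view for corners.

Run:
```python
from h import *
import pickle
C=pickle.load(open("top.pkl","rb"));S=pickle.load(open("scene.pkl","rb"))
save("c1.png",cv2.resize(C[0][165:295,160:425],None,fx=3,fy=3,interpolation=cv2.INTER_CUBIC))
save("c2.png",cv2.resize(S[0][185:300,180:380],None,fx=4,fy=4,interpolation=cv2.INTER_CUBIC))
```

```text
(no output)
```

View pics/c1.png

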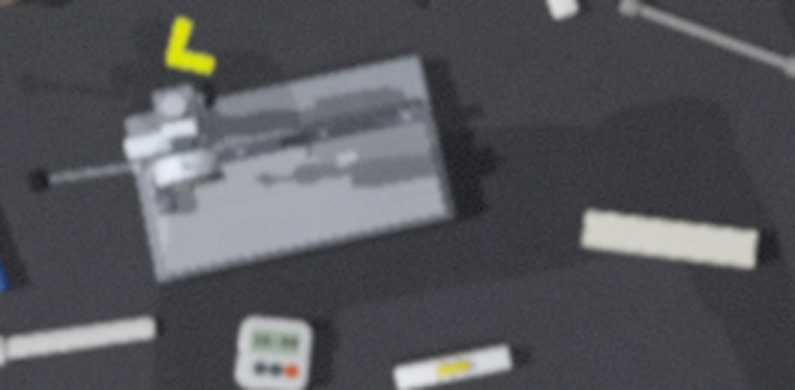

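View pics/c2.png

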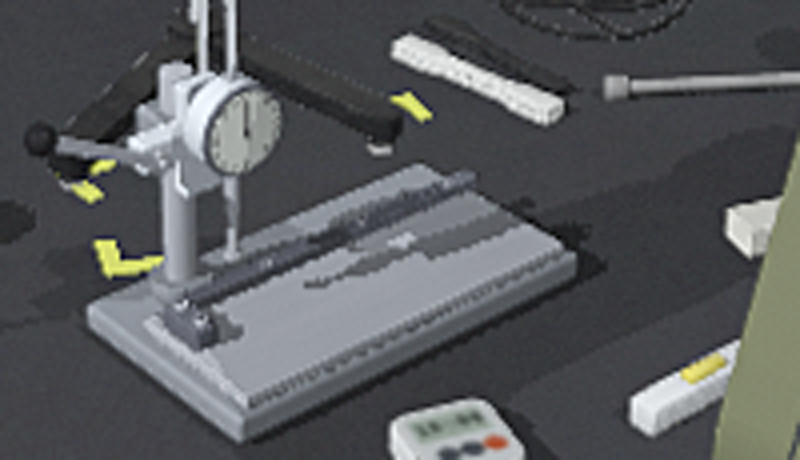

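Run:
```python
from h import *
import pickle
from scipy.optimize import least_squares
np.set_printoptions(precision=2,suppress=True)
C=pickle.load(open("top.pkl","rb"));S=pickle.load(open("scene.pkl","rb"))
t=lambda u,v:(160+(u+.5)/3-.5,165+(v+.5)/3-.5); s=lambda u,v:(180+(u+.5)/4-.5,185+(v+.5)/4-.5)
b=22
L=[(C,t(158,278),(-75,135,b)),(C,t(453,215),(-75,-135,b)),(C,t(420,57),(75,-135,b)),(C,t(39,180),(14,194.6,181)),
(S,s(243,425),(-75,135,b)),(S,s(577,258),(-75,-135,b)),(S,s(88,313),(75,135,b)),(S,s(40,139),(14,194.6,181)),(S,s(242,128),(-12,80,157))]
def res(q):
    c,si=np.cos(q[2]),np.sin(q[2]); r=[]
    for K,uv,P in L:
        W=[q[0]+c*P[0]-si*P[1],q[1]+si*P[0]+c*P[1],P[2]]; r+=list(pix(K,W)-uv)
    return np.array(r)
q=least_squares(res,[460,50,.2],loss="soft_l1").x
print(q); print(res(q).reshape(-1,2))
for u,v in [(258+0,235),(250,235),(295,225)]:print("depth",pt(C,u,v))
cor=np.array([ptz(C,*t(*p),20) for p in [(587,211),(758,231),(755,268),(582,247)]]);print(cor,cor.mean(0))
d=(cor[0]+cor[3]-cor[1]-cor[2])/2; print(np.linalg.norm(d),np.arctan2(d[1],d[0])-np.pi/2)
# depth-segment of the bar
p,D=C[0].astype(int),C[1]
P=np.array([[pt(C,u,v) for u in range(340,430)] for v in range(225,265)])
m=(p[225:265,340:430].min(2)>140); X=P[m]; X=X[X[:,2]>12]
print(len(X),np.median(X[:,2]),cv2.minAreaRect(X[:,:2].astype(np.float32)))
```

```text
[553.85  43.15   0.23]
[[-0.77  1.39]
 [ 0.46  0.64]
 [-0.86 -0.86]
 [-0.64 -0.01]
 [-0.85 -1.33]
 [ 1.23 -1.31]
 [-0.63 -2.82]
 [ 0.58 -0.15]
 [ 1.07  0.66]]
depth [514.04  36.13  29.68]
depth [514.06  57.42  25.97]
depth [542.04 -61.71  28.84]
[[ 518.27 -223.88   20.  ]
 [ 502.42 -376.8    20.  ]
 [ 469.47 -373.37   20.  ]
 [ 486.15 -219.17   20.  ]] [ 494.08 -298.3    20.  ]
154.42332585997246 -0.1055295802253553
633 21.24123568261234 ((471.4720153808594, -180.20187377929688), (70.01628112792969, 389.83282470703125), 10.821694374084473)
```

Base corners, ball and dial agree on gauge pose ≈ (554, 43), yaw 0.23; bar ≈ (494,-298), yaw -0.105. I'll grip it 35 mm from centre towards its right end, so that the gripper body clears the indicator.

```bash
cat >> h.py <<'E'
def go(x,y,z,phi):
    "total shift in tool axes, turn, row count to reach TCP x,y,z with jaw direction phi"
    s=env.sense(); M=R.from_quat(s["tool_rot"]).as_matrix(); p=s["position"]
    ph=np.arctan2(M[1,1],M[0,1]); d=np.array([x,y,z])-p; turn=-np.degrees(phi-ph)
    n=int(max(np.ceil(np.linalg.norm(d)/55),np.ceil(abs(turn)/10),1))
    print("now",p.round(1),"phi",round(ph,4),"F",np.round(s["wrist_force"],1),"open",round(s["opening"],1),"t",s["clock"])
    for i in range(n):
        a=np.radians(-turn)*i/n+ph; u=d/n
        print([round(-np.sin(a)*u[0]+np.cos(a)*u[1],1),round(np.cos(a)*u[0]+np.sin(a)*u[1],1),round(-u[2],1),round(turn/n,1)])
G=[554,43,.23]
def gw(x,y,g=None):
    g=g or G; c,s=np.cos(g[2]),np.sin(g[2]); return g[0]+c*x-s*y,g[1]+s*x+c*y
E
python3 -c "
from h import *
print(R.from_quat(env.sense()['tool_rot']).as_matrix().round(2))
go(490.4,-333,200,-.105)
import pickle
S=pickle.load(open('scene.pkl','rb'))
for u,v in [(235,110),(235,150),(228,80),(215,215),(262,120)]:print(pt(S,u,v).round())"
```

```text
[[ 0.95  0.31 -0.  ]
 [ 0.31 -0.95  0.  ]
 [ 0.   -0.   -1.  ]]
now [ 162.4 -498.7  303.1] phi -1.256 F [0.3 0.1 0.8] open 85.3 t 0.1
[np.float64(51.9), np.float64(-8.0), np.float64(14.7), np.float64(-9.4)]
[np.float64(52.5), np.float64(0.6), np.float64(14.7), np.float64(-9.4)]
[np.float64(51.7), np.float64(9.2), np.float64(14.7), np.float64(-9.4)]
[np.float64(49.5), np.float64(17.5), np.float64(14.7), np.float64(-9.4)]
[np.float64(46.0), np.float64(25.4), np.float64(14.7), np.float64(-9.4)]
[np.float64(41.2), np.float64(32.6), np.float64(14.7), np.float64(-9.4)]
[np.float64(35.3), np.float64(38.9), np.float64(14.7), np.float64(-9.4)]
[717.  44. 338.]
[710.  49. 238.]
[886. -12. 366.]
[593. 153. 137.]
[ 916. -131.  229.]
```

Emit:
{"method": "send_rows", "body": {
  "plan": [
    [[0.6,52,-8,15,-9.4],[0.6,52.5,0.6,15,-9.4],[0.6,52,9,15,-9.4],[0.6,49.5,17.5,15,-9.4],[0.6,46,25.5,15,-9.4]]
  ]
}}

```text
clock: 0.72
position: [399.5, -377.8, 225.3]
tool_rot: [0.839, 0.545, -0.001, -0.0]
wrist_force: [-0.8, -0.1, -0.0]
opening: 51.2
```

Emit:
{"method": "send_rows", "body": {
  "plan": [
    [[0.6,41,32.5,15,-9.4],[0.6,35,39,15,-9.4],[0.6,0,0,0,0]]
  ]
}}

```text
clock: 1.1
position: [497.0, -324.6, 191.3]
tool_rot: [0.733, 0.681, -0.001, -0.002]
wrist_force: [-0.3, -0.4, -0.1]
opening: 51.4
```

Run:
```python
from h import *
import pickle
np.set_printoptions(precision=2,suppress=True)
go(490.4,-333,200,-.105)
C=cam("wrist"); pickle.dump(C,open("w1.pkl","wb")); print(C[5]); save("w1.png",C[0])
P=pt
for q in [(520,-224,20),(494,-298,20),(490,-333,20)]: print(pix(C,q))
```

```text
now [ 497.  -324.6  191.3] phi -0.0736 F [-0.3 -0.4 -0.1] open 51.4 t 1.1
[np.float64(-8.9), np.float64(-5.9), np.float64(-8.7), np.float64(1.8)]
[[   1.     -0.07   -0.03  503.14]
 [  -0.07   -0.95   -0.31 -244.69]
 [  -0.      0.31   -0.95  261.09]
 [   0.      0.      0.      1.  ]]
[303.72  58.88]
[271.37 177.96]
[269.61 225.96]
```

View pics/w1.png

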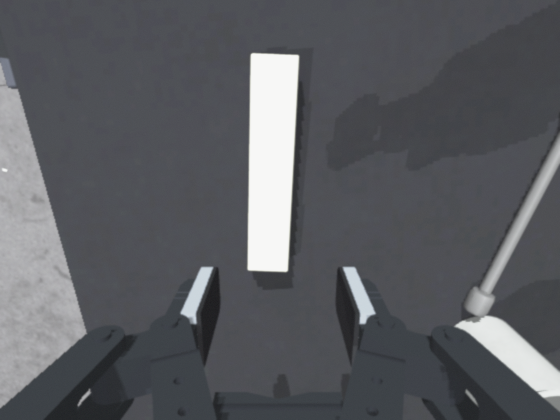

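Wrist picture: the whole bar top is visible, corners (251,54), (299,56), (288,272), (248,269); fingertips at (213,268), (345,268).

Run:
```python
from h import *
import pickle
np.set_printoptions(precision=2,suppress=True)
C=pickle.load(open("w1.pkl","rb"))
c=np.array([ptz(C,*p,20) for p in [(251,54),(299,56),(288,272),(248,269)]]);print(c,c.mean(0))
d=(c[0]+c[1]-c[2]-c[3])/2;phi=np.arctan2(d[1],d[0])-np.pi/2;print(np.linalg.norm(d),phi,np.linalg.norm(c[0]-c[1]))
print("depth",[pt(C,*p) for p in [(275,60),(270,150),(268,260)]])
for p in [(207,271),(207,275),(348,271),(350,275)]: print("tip",pt(C,*p)-env.sense()["position"])
m=c.mean(0)-35*np.array([-np.sin(phi),np.cos(phi),0]); print(m)
go(m[0],m[1],84,phi)
```

```text
[[ 487.51 -218.82   20.  ]
 [ 517.16 -222.14   20.  ]
 [ 500.84 -370.67   20.  ]
 [ 471.13 -366.06   20.  ]] [ 494.16 -294.42   20.  ]
148.78921610347018 -0.11008795930715132 29.838378394556898
depth [array([ 502.11, -223.3 ,   19.52]), array([ 494.55, -278.92,   19.34]), array([ 486.64, -359.9 ,   19.65])]
tip [-26.59  14.9  -62.06]
tip [-26.17  14.4  -59.53]
tip [ 30.99  10.45 -62.81]
tip [ 31.12  10.54 -59.18]
[ 490.31 -329.21   20.  ]
now [ 495.5 -325.4  191.8] phi -0.0762 F [0.1 0.3 0.3] open 51.6 t 1.15
[np.float64(-2.1), np.float64(-2.4), np.float64(53.9), np.float64(1.0)]
[np.float64(-2.1), np.float64(-2.4), np.float64(53.9), np.float64(1.0)]
```

Emit:
{"method": "send_rows", "body": {
  "plan": [
    [[0.6,-2,-2.4,54,1],[0.6,-2,-2.4,50,1],[0.6,0,0,4,0],[0.6,0,0,0,0]]
  ]
}}

```text
clock: 1.65
position: [488.2, -332.5, 85.1]
tool_rot: [0.748, 0.664, -0.002, 0.0]
wrist_force: [0.4, 0.5, 0.9]
opening: 51.4
```

```bash
python3 -c "
from h import *
go(490.3,-329.2,82,-.11)"
```

```text
now [ 488.2 -332.5   85.1] phi -0.1191 F [0.4 0.5 0.9] open 51.4 t 1.65
[np.float64(3.5), np.float64(1.7), np.float64(3.1), np.float64(-0.5)]
```

Emit:
{"method": "send_rows", "body": {
  "plan": [
    [[0.6,3.5,1.7,3,-0.5],[0.6,0,0,0,0],[0,0,0,0,0],[0,0,0,0,0],[0,0,0,0,0]]
  ]
}}

```text
clock: 2.28
position: [493.0, -331.2, 87.8]
tool_rot: [0.745, 0.667, -0.001, 0.005]
wrist_force: [0.5, 0.2, -1.1]
opening: 27.7
```

Emit:
{"method": "send_rows", "body": {
  "plan": [
    [[0,0,0,0,0],[0,0,0,0,0],[0,0,0,-20,0],[0,0,0,-50,0],[0,0,0,-40,0]]
  ]
}}

```text
clock: 2.9
position: [489.6, -328.5, 194.9]
tool_rot: [0.745, 0.667, -0.002, -0.001]
wrist_force: [0.3, 0.0, -1.6]
opening: 27.5
```

```bash
python3 -c "
from h import *
import pickle
x,y=gw(-14,-115)
go(x,y,215,.23)
C=cam('wrist'); pickle.dump(C,open('w2.pkl','wb')); save('w2.png',C[0])"
```

```text
now [ 489.6 -328.5  194.9] phi -0.1104 F [ 0.3  0.  -1.6] open 27.5 t 2.9
[np.float64(52.6), np.float64(9.7), np.float64(-4.0), np.float64(-3.9)]
[np.float64(51.9), np.float64(13.2), np.float64(-4.0), np.float64(-3.9)]
[np.float64(50.8), np.float64(16.7), np.float64(-4.0), np.float64(-3.9)]
[np.float64(49.6), np.float64(20.1), np.float64(-4.0), np.float64(-3.9)]
[np.float64(48.1), np.float64(23.5), np.float64(-4.0), np.float64(-3.9)]
```

Emit:
{"method": "send_rows", "body": {
  "plan": [
    [[0,52.5,9.7,-4,-3.9],[0,52,13,-4,-3.9],[0,51,16.7,-4,-3.9],[0,49.5,20,-4,-3.9],[0,48,23.5,-4,-3.9]]
  ]
}}

```text
clock: 3.58
position: [570.1, -71.0, 219.7]
tool_rot: [0.621, 0.784, -0.002, 0.005]
wrist_force: [0.5, -0.6, -1.0]
opening: 27.4
```

Emit:
{"method": "send_rows", "body": {
  "plan": [
    [[0,0,0,0,0],[0,0,0,0,0]]
  ]
}}

```text
clock: 3.82
position: [570.6, -67.5, 219.0]
tool_rot: [0.618, 0.786, -0.002, 0.005]
wrist_force: [0.1, -1.1, -1.2]
opening: 27.8
```

```bash
python3 -c "
from h import *
import pickle
x,y=gw(-14,-115)
go(x,y,215,.23)
C=cam('wrist'); pickle.dump(C,open('w3.pkl','wb')); save('w3.png',cv2.resize(C[0],None,fx=1.42,fy=1.42,interpolation=cv2.INTER_CUBIC))"
```

```text
now [570.6 -67.5 219. ] phi 0.238 F [ 0.1 -1.1 -1.2] open 27.8 t 3.825
[np.float64(-3.5), np.float64(-5.0), np.float64(4.0), np.float64(0.5)]
```

View pics/w3.png

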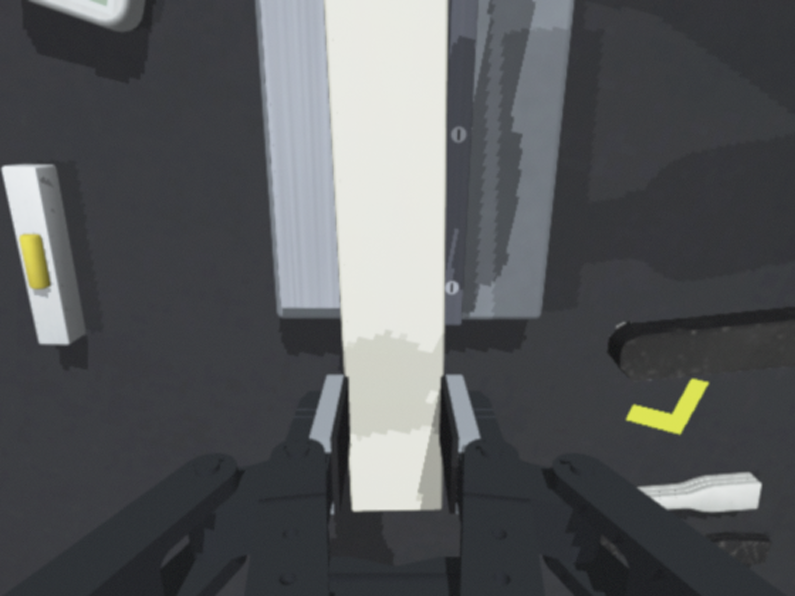

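Wrist picture (scale 1.42): bar held level over the table's right end; base right corners (281,316), (541,317), fence's right end (462,323), bar's right end at row 510.

Run:
```python
from h import *
import pickle
np.set_printoptions(precision=1,suppress=True)
C=pickle.load(open("w3.pkl","rb")); k=lambda u,v:((u+.5)/1.42-.5,(v+.5)/1.42-.5)
loc=lambda P:(lambda d:np.array([np.cos(.23)*d[0]+np.sin(.23)*d[1],-np.sin(.23)*d[0]+np.cos(.23)*d[1],P[2]]))(P[:2]-np.array(G[:2]))
for n,p in dict(baseFR=(283,312),baseBR=(538,313),baseBR2=(556,150),tabF=(268,100),tab=(300,200),tabR=(310,300),fence=(456,310),fence0=(462,60),back=(520,200)).items():
    print(n,loc(pt(C,*k(*p))),pt(C,*k(*p)))
for n,p,z in [("FR",(281,316),22),("BR",(541,317),22),("fenceR",(462,324),38),("fencefar",(474,20),38),("FRt",(345,308),30)]:print(n,loc(ptz(C,*k(*p),z)),ptz(C,*k(*p),z))
print("bar top",[pt(C,*k(*p)) for p in [(388,20),(390,200),(395,350),(397,480),(397,505)]])
for p in [(327,30),(448,30),(352,505),(441,505)]: print("edge",loc(ptz(C,*k(*p),154)))
```

```text
baseFR [ -70. -127.   22.] [514.8 -96.6  22. ]
baseBR [  72.5 -126.9   20.9] [653.5 -64.   20.9]
baseBR2 [ 72.6 -39.2  22. ] [633.6  21.3  22. ]
tabF [-68.9 -17.5  29.7] [490.9  10.3  29.7]
tab [-56.1 -64.3  29.3] [514.  -32.4  29.3]
tabR [ -53.5 -117.5   29. ] [528.7 -83.6  29. ]
fence [  24.1 -119.1   38.8] [604.6 -67.5  38.8]
fence0 [21.2 -0.4 37.8] [574.7  47.5  37.8]
back [ 56.4 -64.1  23. ] [623.6  -6.6  23. ]
FR [ -71.2 -129.4   22. ] [514.1 -99.3  22. ]
BR [  74.1 -128.9   22. ] [655.5 -65.6  22. ]
fenceR [  27.7 -127.2   38. ] [610.  -74.6  38. ]
fencefar [25.6 15.6 38. ] [575.4  64.   38. ]
FRt [ -34.6 -121.6   30. ] [548.  -83.3  30. ]
bar top [array([544.5,  35.2, 150.7]), array([555. ,  -6.3, 150.4]), array([566.7, -48.6, 150.5]), array([578.2, -92.7, 151.1]), array([ 580.5, -102. ,  151.3])]
edge [-25.3  -8.3 154. ]
edge [  3.2  -8.  154. ]
edge [ -21.8 -145.1  154. ]
edge [   6.8 -144.9  154. ]
```

```bash
sed -i 's/^G=.*/G=[553,47.3,.23]/' h.py; python3 -c "
from h import *
x,y=gw(-5,-75)
print(x,y);go(x,y,124,.229)"
```

```text
565.2299822901123 -26.86486724307906
now [570.7 -67.7 219.1] phi 0.2375 F [ 0.   0.2 -1. ] open 27.6 t 3.875
[np.float64(20.5), np.float64(2.2), np.float64(47.5), np.float64(0.2)]
[np.float64(20.5), np.float64(2.1), np.float64(47.5), np.float64(0.2)]
```

Emit:
{"method": "send_rows", "body": {
  "plan": [
    [[0,20.5,2,47,0.2],[0,20.5,2,42,0.2],[0,0,0,4,0.1],[0,0,0,0,0]]
  ]
}}

```text
clock: 4.38
position: [566.3, -33.3, 124.9]
tool_rot: [0.626, 0.78, -0.001, 0.006]
wrist_force: [0.6, -0.2, -0.9]
opening: 27.3
```

```bash
python3 -c "
from h import *
x,y=gw(-5,-75)
go(x,y,118,.229)"
```

```text
now [566.3 -33.3 124.9] phi 0.2185 F [ 0.6 -0.2 -0.9] open 27.3 t 4.375
[np.float64(6.5), np.float64(0.4), np.float64(6.9), np.float64(-0.6)]
```

Emit:
{"method": "send_rows", "body": {
  "plan": [
    [[0,3,0,4,-0.6],[0,0,0,3,0],[0,0,0,0,0]]
  ]
}}

```text
clock: 4.75
position: [568.1, -32.5, 120.9]
tool_rot: [0.623, 0.782, 0.0, 0.009]
wrist_force: [-0.8, -0.0, -1.6]
opening: 27.7
```

Emit:
{"method": "send_rows", "body": {
  "plan": [
    [[0,0,0,2,0],[0,0,0,0,0]]
  ]
}}

```text
clock: 5.0
position: [568.7, -32.7, 119.5]
tool_rot: [0.623, 0.782, 0.001, 0.01]
wrist_force: [0.5, 0.3, -2.9]
opening: 27.4
```

Emit:
{"method": "send_rows", "body": {
  "plan": [
    [[0,0,0,2,0],[0,0,0,0,0]]
  ]
}}

```text
clock: 5.25
position: [569.0, -32.6, 117.7]
tool_rot: [0.623, 0.782, 0.001, 0.01]
wrist_force: [-0.4, -0.1, -0.6]
opening: 27.5
```

Emit:
{"method": "send_rows", "body": {
  "plan": [
    [[0,0,0,2,0],[0,0,0,0,0]]
  ]
}}

```text
clock: 5.5
position: [569.4, -32.5, 117.9]
tool_rot: [0.622, 0.783, 0.002, 0.011]
wrist_force: [-1.3, 0.3, -0.6]
opening: 27.6
```

Emit:
{"method": "send_rows", "body": {
  "plan": [
    [[0,0,0,3,0],[0,0,0,0,0]]
  ]
}}

```text
clock: 5.75
position: [569.5, -32.5, 117.8]
tool_rot: [0.622, 0.783, 0.002, 0.011]
wrist_force: [-1.0, 0.0, -0.1]
opening: 27.6
```

```bash
python3 -c "
from h import *
x,y=gw(-5,-75)
go(x,y,116,.229)
print(env.sense()['joint_pos'])
C=cam('scene'); save('s2.png',cv2.resize(C[0][185:300,180:380],None,fx=4,fy=4,interpolation=cv2.INTER_CUBIC))"
```

```text
now [569.5 -32.5 117.8] phi 0.2272 F [-1.   0.  -0.1] open 27.6 t 5.75
[np.float64(6.4), np.float64(-2.9), np.float64(1.8), np.float64(-0.1)]
[-0.05266815  0.46405895 -0.35016402  0.73572795 -0.00984345  1.29094708]
```

View pics/s2.png

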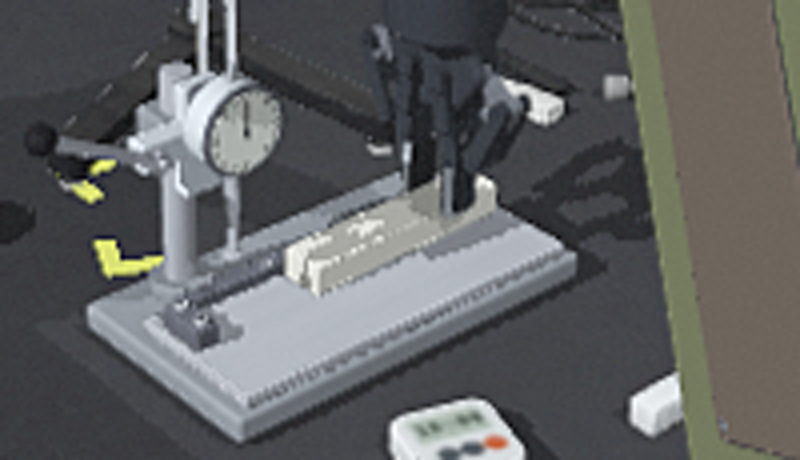

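The bar lies on the table by the fence (left end at (305,275) in the crop), held at its right; foot still raised. Sliding it along.

Emit:
{"method": "send_rows", "body": {
  "plan": [
    [[0,20,-0.5,0.5,0],[0,20,-0.5,0.5,0],[0,20,0,0.5,0],[0,0,0,0,0]]
  ]
}}

```text
clock: 6.3
position: [556.4, 23.8, 117.6]
tool_rot: [0.624, 0.781, -0.0, 0.016]
wrist_force: [-1.2, 0.4, 0.6]
opening: 27.7
```

```bash
python3 -c "
from h import *
x,y=gw(0,-8)
go(x,y,117,.229)"
```

```text
now [556.4  23.8 117.6] phi 0.2225 F [-1.2  0.4  0.6] open 27.7 t 6.3
[np.float64(15.7), np.float64(1.9), np.float64(0.6), np.float64(-0.4)]
```

Emit:
{"method": "send_rows", "body": {
  "plan": [
    [[0,8,0,0.5,-0.4],[0,3,0,0,0],[0,0,0,0,0]]
  ]
}}

```text
clock: 6.68
position: [554.1, 33.1, 117.5]
tool_rot: [0.622, 0.783, -0.002, 0.018]
wrist_force: [-0.2, -0.4, 4.7]
opening: 27.5
```

Emit:
{"method": "send_rows", "body": {
  "plan": [
    [[0,4,0,0,0]]
  ]
}}

```text
clock: 6.8
position: [553.4, 36.3, 117.5]
tool_rot: [0.622, 0.782, -0.002, 0.018]
wrist_force: [-1.6, -3.4, 6.6]
opening: 27.7
```

Emit:
{"method": "send_rows", "body": {
  "plan": [
    [[0,4,0,0,0]]
  ]
}}

```text
clock: 6.92
position: [552.7, 39.6, 117.5]
tool_rot: [0.623, 0.782, -0.003, 0.019]
wrist_force: [-1.6, -2.7, 5.6]
opening: 27.8
```

Emit:
{"method": "send_rows", "body": {
  "plan": [
    [[0,4,0,0,0]]
  ]
}}

```text
clock: 7.05
position: [552.4, 40.8, 117.5]
tool_rot: [0.623, 0.782, -0.005, 0.022]
wrist_force: [0.3, -13.2, 3.1]
opening: 27.8
```

Stop contact (−13 N along y). Now towards the fence.

Emit:
{"method": "send_rows", "body": {
  "plan": [
    [[0,0,2,0,0]]
  ]
}}

```text
clock: 7.18
position: [552.9, 40.7, 117.4]
tool_rot: [0.624, 0.781, -0.007, 0.021]
wrist_force: [-6.3, 1.3, 11.0]
opening: 27.6
```

Emit:
{"method": "send_rows", "body": {
  "plan": [
    [[0,1,2.5,0,0]]
  ]
}}

```text
clock: 7.3
position: [553.2, 41.0, 117.3]
tool_rot: [0.624, 0.781, -0.009, 0.02]
wrist_force: [-5.8, -4.8, 11.8]
opening: 27.7
```

Emit:
{"method": "send_rows", "body": {
  "plan": [
    [[0,1,2.5,0,0]]
  ]
}}

```text
clock: 7.42
position: [553.6, 41.2, 117.3]
tool_rot: [0.624, 0.781, -0.012, 0.02]
wrist_force: [-6.0, -4.0, 11.6]
opening: 27.5
```

Emit:
{"method": "send_rows", "body": {
  "plan": [
    [[0.6,0,0,0,0],[0.6,0,0,0,0],[0.6,0,0,-10,0],[0.6,0,0,-50,0],[0.6,0,0,-60,0]]
  ]
}}

```text
clock: 8.05
position: [549.4, 46.7, 234.5]
tool_rot: [0.624, 0.781, -0.015, 0.016]
wrist_force: [0.5, -0.4, -0.4]
opening: 51.5
```

```bash
cat >> h.py <<'E'
def tip(L=73):
    s=env.sense(); M=R.from_quat(s["tool_rot"]).as_matrix(); t=s["position"]+L*M[:,2]
    c,w=np.cos(G[2]),np.sin(G[2]); d=t[:2]-G[:2]; print("tip",t.round(1),"gauge",[round(c*d[0]+w*d[1],1),round(-w*d[0]+c*d[1],1)],"zaxis",M[:,2].round(3)); return t
E
python3 -c "
from h import *
import pickle
tip(); x,y=gw(14,199); go(x,y,275,.229)
for n in ('scene','wrist'):
  C=cam(n); pickle.dump(C,open(n+'4.pkl','wb'))
  save(n+'4.png',cv2.resize(C[0][185:300,180:380],None,fx=4,fy=4,interpolation=cv2.INTER_CUBIC) if n=='scene' else C[0])"
```

```text
tip [549.8  43.6 161.6] gauge [np.float64(-3.9), np.float64(-2.9)] zaxis [ 0.006 -0.042 -0.999]
now [549.4  46.7 234.5] phi 0.2217 F [ 0.5 -0.4 -0.4] open 51.5 t 8.05
[np.float64(49.7), np.float64(4.0), np.float64(-10.1), np.float64(-0.1)]
[np.float64(49.7), np.float64(4.1), np.float64(-10.1), np.float64(-0.1)]
[np.float64(49.7), np.float64(4.2), np.float64(-10.1), np.float64(-0.1)]
[np.float64(49.7), np.float64(4.3), np.float64(-10.1), np.float64(-0.1)]
```

View pics/wrist4.png

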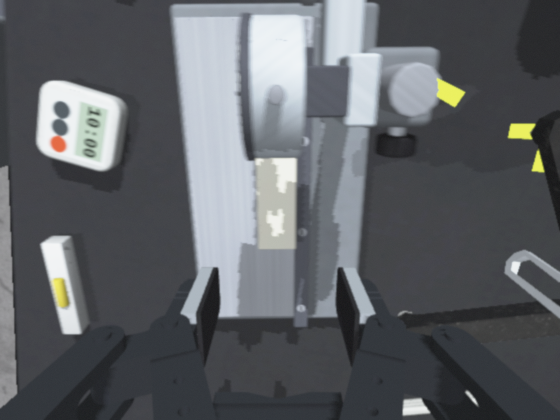

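The bar lies against the fence under the dial (right end at row 248, columns 257–298), indicator still raised. Next: lever; I also measure the bar's end against the fence's end.

Run:
```python
from h import *
import pickle
np.set_printoptions(precision=1,suppress=True)
C=pickle.load(open("wrist4.pkl","rb"))
loc=lambda P:(lambda d:np.array([np.cos(.23)*d[0]+np.sin(.23)*d[1],-np.sin(.23)*d[0]+np.cos(.23)*d[1],P[2]]))(P[:2]-np.array(G[:2]))
for n,p,z in [("barFR",(258,249),50),("barBR",(297,247),50),("barF up",(254,160),50),("barB up",(297,160),50),("fence end F",(294,326),38),("fence end B",(308,325),38),("baseFR",(194,317),22),("baseBR",(361,317),22)]: print(n,loc(ptz(C,*p,z)))
```

```text
barFR [-13.8 -46.3  50. ]
barBR [ 17.7 -44.9  50. ]
barF up [-14.8  26.5  50. ]
barB up [16.8 26.2 50. ]
fence end F [  16.7 -131.7   38. ]
fence end B [  29.6 -130.8   38. ]
baseFR [ -78.9 -132.4   22. ]
baseBR [  82.5 -134.8   22. ]
```

Emit:
{"method": "send_rows", "body": {
  "plan": [
    [[0,0,4,-40,0],[0,50,4,0,0],[0,50,4,0,0],[0,50,4,0,0],[0,50,4,0,0]]
  ]
}}

```text
clock: 8.78
position: [530.9, 251.4, 276.2]
tool_rot: [0.627, 0.778, -0.006, 0.023]
wrist_force: [1.1, -0.3, -1.1]
opening: 0.1
```

```bash
python3 -c "
from h import *
import pickle
tip(); x,y=gw(14,199); go(x,y,272,.229)"
```

```text
tip [533.1 248.6 203.2] gauge [np.float64(26.5), np.float64(200.6)] zaxis [ 0.029 -0.038 -0.999]
now [530.9 251.4 276.2] phi 0.2145 F [ 1.1 -0.3 -1.1] open 0.1 t 8.775
[np.float64(-4.9), np.float64(-11.0), np.float64(4.2), np.float64(-0.8)]
```

Emit:
{"method": "send_rows", "body": {
  "plan": [
    [[0,1,-13,0,-0.8],[0,0,0,0,0]]
  ]
}}

```text
clock: 9.02
position: [516.8, 252.8, 275.1]
tool_rot: [0.619, 0.785, -0.006, 0.023]
wrist_force: [-0.1, -1.1, -0.1]
opening: -0.0
```

```bash
python3 -c "
from h import *
tip(); x,y=gw(14,199); go(x,y,262,.229)"
```

```text
tip [519.  250.1 202.2] gauge [np.float64(13.1), np.float64(205.2)] zaxis [ 0.029 -0.037 -0.999]
now [516.8 252.8 275.1] phi 0.2347 F [-0.1 -1.1 -0.1] open -0.0 t 9.025
[np.float64(-9.3), np.float64(2.3), np.float64(13.1), np.float64(0.3)]
```

Emit:
{"method": "send_rows", "body": {
  "plan": [
    [[0,-3,-1,12,0],[0,0,0,15,0],[0,0,0,15,0],[0,0,0,15,0],[0,0,0,15,0]]
  ]
}}

```text
clock: 9.65
position: [521.8, 242.5, 201.9]
tool_rot: [0.623, 0.782, -0.002, 0.023]
wrist_force: [-1.4, 0.2, 1.9]
opening: 0.2
```

```bash
python3 -c "
from h import *
tip(); x,y=gw(14,199); go(x,y,189,.229)"
```

```text
tip [524.2 240.2 128.9] gauge [np.float64(15.9), np.float64(194.3)] zaxis [ 0.033 -0.032 -0.999]
now [521.8 242.5 201.9] phi 0.226 F [-1.4  0.2  1.9] open 0.2 t 9.65
[np.float64(1.8), np.float64(-0.1), np.float64(12.9), np.float64(-0.2)]
```

Emit:
{"method": "send_rows", "body": {
  "plan": [
    [[0,4,-1,10,0],[0,1,0,5,0]]
  ]
}}

```text
clock: 9.9
position: [521.0, 243.7, 186.8]
tool_rot: [0.625, 0.781, -0.003, 0.024]
wrist_force: [-8.5, -3.1, 31.3]
opening: 0.0
```

Emit:
{"method": "send_rows", "body": {
  "plan": [
    [[0,0,0,4,0]]
  ]
}}

```text
clock: 10.02
position: [521.0, 243.5, 186.6]
tool_rot: [0.625, 0.78, -0.001, 0.024]
wrist_force: [-11.4, -2.1, 35.6]
opening: 0.0
```

Emit:
{"method": "send_rows", "body": {
  "plan": [
    [[0,0,0,4,0]]
  ]
}}

```text
clock: 10.15
position: [520.8, 243.4, 186.9]
tool_rot: [0.625, 0.78, 0.0, 0.024]
wrist_force: [-10.0, -2.0, 26.9]
opening: -0.4
```

```bash
python3 -c "
from h import *
tip()
C=cam('scene')
save('s5.png',cv2.resize(C[0][175:300,180:380],None,fx=4,fy=4,interpolation=cv2.INTER_CUBIC))"
```

```text
tip [523.6 241.3 114. ] gauge [np.float64(15.6), np.float64(195.6)] zaxis [ 0.038 -0.029 -0.999]
```

View pics/s5.png

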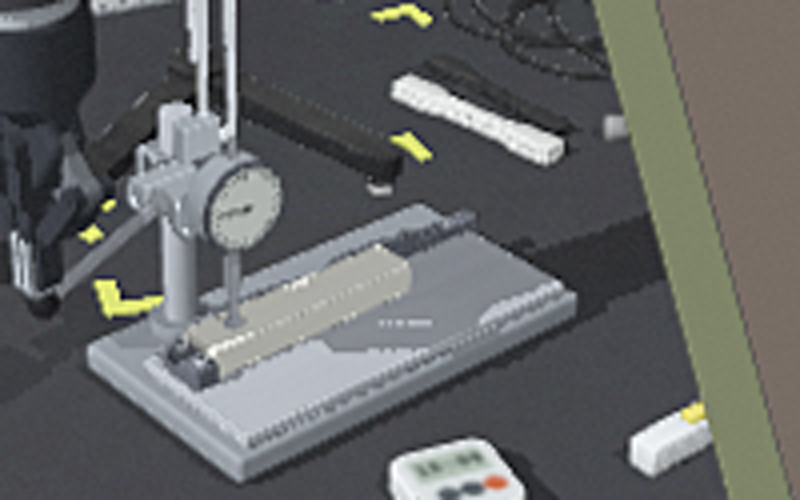

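Lever is at its stop (ball at (40,300), 31 N hard stop); foot stands on the bar, needle moved, bar end at the stop block. Returning to the bar.

Emit:
{"method": "send_rows", "body": {
  "plan": [
    [[0,0,0,-45,0],[0,0,-3,-45,0],[0.6,-50,-3,0,0],[0.6,-50,-3,0,0],[0.6,-50,-3,0,0]]
  ]
}}

```text
clock: 10.82
position: [539.1, 96.0, 285.9]
tool_rot: [0.623, 0.782, 0.003, 0.024]
wrist_force: [1.2, 0.3, -0.7]
opening: 51.1
```

Emit:
{"method": "send_rows", "body": {
  "plan": [
    [[0.6,-45,-3,0,0],[0.6,0,0,0,0]]
  ]
}}

```text
clock: 11.08
position: [546.5, 46.7, 287.2]
tool_rot: [0.625, 0.78, 0.003, 0.024]
wrist_force: [0.0, -0.6, -0.2]
opening: 51.1
```

```bash
python3 -c "
from h import *
tip(); x,y=gw(0,-6); go(x,y,200,.229)"
```

```text
tip [549.5  44.8 214.3] gauge [np.float64(-4.0), np.float64(-1.7)] zaxis [ 0.042 -0.026 -0.999]
now [546.5  46.7 287.2] phi 0.2202 F [ 0.  -0.6 -0.2] open 51.1 t 11.075
[np.float64(-3.4), np.float64(3.3), np.float64(43.6), np.float64(-0.3)]
[np.float64(-3.4), np.float64(3.3), np.float64(43.6), np.float64(-0.3)]
```

Emit:
{"method": "send_rows", "body": {
  "plan": [
    [[0.6,0,0,50,-0.4],[0.6,0,-1,50,0],[0.6,0,0,45,0],[0.6,0,0,0,0]]
  ]
}}

```text
clock: 11.58
position: [552.7, 44.4, 139.8]
tool_rot: [0.623, 0.782, 0.006, 0.025]
wrist_force: [-0.1, -0.1, 0.6]
opening: 51.4
```

```bash
python3 -c "
from h import *
tip(); x,y=gw(0,-6); go(x,y,113,.23)
C=cam('wrist'); save('w6.png',C[0])"
```

```text
tip [556.   42.8  66.9] gauge [np.float64(1.9), np.float64(-5.1)] zaxis [ 0.045 -0.022 -0.999]
now [552.7  44.4 139.8] phi 0.2267 F [-0.1 -0.1  0.6] open 51.4 t 11.575
[np.float64(-3.3), np.float64(0.9), np.float64(26.8), np.float64(-0.2)]
```

View pics/w6.png

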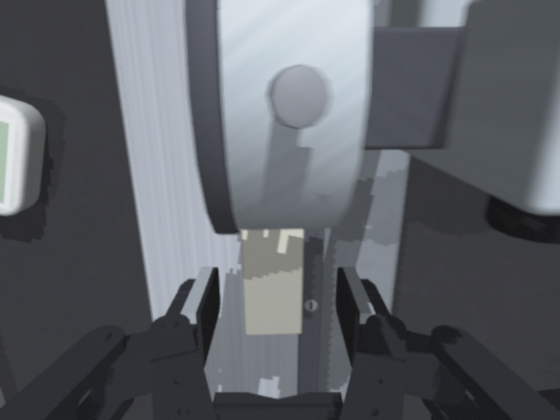

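The bar (columns 244–303, right end row 333) sits centred between the open fingers, against the fence. Descending and gripping.

Emit:
{"method": "send_rows", "body": {
  "plan": [
    [[0.6,-2,-1,15,-0.2],[0.6,0,-0.5,9,0],[0.6,0,0,2,0]]
  ]
}}

```text
clock: 12.0
position: [558.1, 42.7, 119.2]
tool_rot: [0.621, 0.783, 0.01, 0.029]
wrist_force: [-0.7, 0.2, -0.2]
opening: 51.1
```

```bash
python3 -c "
from h import *
tip(); x,y=gw(0,-6); go(x,y,113,.23)"
```

```text
tip [562.4  41.2  46.3] gauge [np.float64(7.7), np.float64(-8.1)] zaxis [ 0.058 -0.02  -0.998]
now [558.1  42.7 119.2] phi 0.2316 F [-0.7  0.2 -0.2] open 51.1 t 12.0
[np.float64(-0.3), np.float64(-3.9), np.float64(6.2), np.float64(0.1)]
```

Emit:
{"method": "send_rows", "body": {
  "plan": [
    [[0.6,0,-5,2,0],[0.6,0,0,0,0]]
  ]
}}

```text
clock: 12.25
position: [553.5, 41.4, 117.6]
tool_rot: [0.621, 0.783, 0.011, 0.03]
wrist_force: [-0.2, 0.5, -0.5]
opening: 51.5
```

```bash
python3 -c "
from h import *
tip(); x,y=gw(0,-6); go(x,y,113,.23); s=env.sense(); print(s['joint_pos'],s['joint_velocities'],s['torque'])"
```

```text
tip [557.8  40.   44.7] gauge [np.float64(3.0), np.float64(-8.2)] zaxis [ 0.06  -0.02  -0.998]
now [553.5  41.4 117.6] phi 0.2315 F [-0.2  0.5 -0.5] open 51.5 t 12.25
[np.float64(-0.2), np.float64(0.9), np.float64(4.6), np.float64(0.1)]
[ 0.08601778  0.4240665  -0.42491854  0.66418917 -0.02525827  1.42544958] [-0.000318   -0.00404269  0.01774387 -0.00636274 -0.00064523  0.00333964] [0.01175092 0.08982706 0.01829875]
```

Emit:
{"method": "send_rows", "body": {
  "plan": [
    [[0.6,0,6,2,0],[0.6,0,4,0,0],[0.6,0,4,0,0]]
  ]
}}

```text
clock: 12.62
position: [562.0, 43.5, 115.1]
tool_rot: [0.621, 0.783, 0.005, 0.026]
wrist_force: [-8.8, -2.0, 3.4]
opening: 51.4
```

Emit:
{"method": "send_rows", "body": {
  "plan": [
    [[0.6,0,4,0,0],[0.6,0,4,0,0]]
  ]
}}

```text
clock: 12.88
position: [563.0, 43.9, 113.4]
tool_rot: [0.621, 0.783, -0.001, 0.021]
wrist_force: [-6.9, -1.9, 4.2]
opening: 51.4
```

```bash
python3 -c "
from h import *
tip(); x,y=gw(0,-6); go(x,y,113,.23)"
```

```text
tip [565.3  41.9  40.5] gauge [np.float64(10.7), np.float64(-8.0)] zaxis [ 0.031 -0.027 -0.999]
now [563.   43.9 113.4] phi 0.2305 F [-6.9 -1.9  4.2] open 51.4 t 12.875
[np.float64(-0.4), np.float64(-8.9), np.float64(0.4), np.float64(0.0)]
```

Emit:
{"method": "send_rows", "body": {
  "plan": [
    [[0.6,0,4,-0.5,0],[0.6,0,4,-0.5,0],[0.6,0,4,-0.5,0],[0.6,0,4,-0.5,0]]
  ]
}}

```text
clock: 13.38
position: [565.0, 44.6, 111.7]
tool_rot: [0.621, 0.783, -0.014, 0.011]
wrist_force: [-7.4, -2.4, 2.8]
opening: 50.9
```

```bash
python3 -c "
from h import *
tip(); x,y=gw(0,-6); go(x,y,114,.23)"
```

```text
tip [565.   42.   38.8] gauge [np.float64(10.5), np.float64(-7.9)] zaxis [ 0.    -0.035 -0.999]
now [565.   44.6 111.7] phi 0.2295 F [-7.4 -2.4  2.8] open 50.9 t 13.375
[np.float64(-0.6), np.float64(-11.1), np.float64(-2.3), np.float64(-0.0)]
```

Emit:
{"method": "send_rows", "body": {
  "plan": [
    [[0.6,0,-9.5,-3,0],[0.6,0,0,0,0]]
  ]
}}

```text
clock: 13.62
position: [556.1, 42.7, 114.9]
tool_rot: [0.621, 0.783, -0.013, 0.011]
wrist_force: [0.3, -0.5, -0.2]
opening: 51.3
```

```bash
python3 -c "
from h import *
tip(); x,y=gw(0,-6); go(x,y,114,.23)"
```

```text
tip [556.2  40.1  41.9] gauge [np.float64(1.5), np.float64(-7.7)] zaxis [ 0.001 -0.035 -0.999]
now [556.1  42.7 114.9] phi 0.2296 F [ 0.3 -0.5 -0.2] open 51.3 t 13.625
[np.float64(-0.8), np.float64(-2.0), np.float64(0.9), np.float64(-0.0)]
```

Close on the bar.

Emit:
{"method": "send_rows", "body": {
  "plan": [
    [[0,0,0,0,0],[0,0,0,0,0],[0,0,0,0,0],[0,0,0,0,0]]
  ]
}}

```text
clock: 14.12
position: [554.7, 42.3, 115.3]
tool_rot: [0.621, 0.783, -0.014, 0.011]
wrist_force: [-2.0, -0.2, 0.0]
opening: 27.8
```

Emit:
{"method": "send_rows", "body": {
  "plan": [
    [[0,0.5,2,1,0]]
  ]
}}

```text
clock: 14.25
position: [555.0, 42.5, 115.2]
tool_rot: [0.621, 0.783, -0.016, 0.01]
wrist_force: [-11.5, -3.9, 20.5]
opening: 27.9
```

Emit:
{"method": "send_rows", "body": {
  "plan": [
    [[0,0.5,3.5,1.5,0]]
  ]
}}

```text
clock: 14.38
position: [555.5, 42.7, 115.1]
tool_rot: [0.621, 0.783, -0.019, 0.009]
wrist_force: [-14.5, -3.0, 25.3]
opening: 28.1
```

```bash
python3 -c "
from h import *
tip(); x,y=gw(0,-6); go(x,y,114,.23)"
```

```text
tip [554.8  39.7  42.2] gauge [np.float64(-0.0), np.float64(-7.8)] zaxis [-0.01  -0.041 -0.999]
now [555.5  42.7 115.1] phi 0.2291 F [-14.5  -3.   25.3] open 28.1 t 14.375
[np.float64(-1.0), np.float64(-1.4), np.float64(1.1), np.float64(-0.1)]
```

Emit:
{"method": "send_rows", "body": {
  "plan": [
    [[0,0.7,3.2,0,0]]
  ]
}}

```text
clock: 14.5
position: [555.8, 42.9, 115.4]
tool_rot: [0.621, 0.783, -0.022, 0.008]
wrist_force: [-6.6, -3.6, 0.6]
opening: 27.7
```

Emit:
{"method": "send_rows", "body": {
  "plan": [
    [[0,0.7,3.2,0,0]]
  ]
}}

```text
clock: 14.62
position: [556.2, 43.2, 115.4]
tool_rot: [0.621, 0.783, -0.024, 0.007]
wrist_force: [-7.1, -3.8, 6.6]
opening: 28.2
```

Emit:
{"method": "send_rows", "body": {
  "plan": [
    [[0,0.7,5,0.4,0]]
  ]
}}

```text
clock: 14.75
position: [556.9, 43.5, 115.3]
tool_rot: [0.622, 0.783, -0.028, 0.005]
wrist_force: [-14.5, -5.5, 20.3]
opening: 27.7
```

```bash
python3 -c "
from h import *
import pickle
def f():
  s=env.sense();F=s['wrist_force'];print(s['clock'],'gx,gy,z',np.round([F[0]*.974+F[1]*.228,-F[0]*.228+F[1]*.974,F[2]],1))
for i in range(4):
  f(); C=cam('scene')
f(); W=cam('wrist'); pickle.dump((C,W),open('f.pkl','wb'));f();tip()
save('f.png',np.vstack([cv2.resize(C[0][185:290,200:380],(560,327),interpolation=cv2.INTER_CUBIC),W[0][130:400]]))"
```

```text
14.75 gx,gy,z [-15.4  -2.   20.3]
14.8 gx,gy,z [-12.8  -2.7  14.6]
14.85 gx,gy,z [-12.7  -1.9  15.1]
14.9 gx,gy,z [-12.   -2.1  14.9]
14.95 gx,gy,z [-12.1  -1.9  14.3]
15.0 gx,gy,z [-12.   -1.9  15.6]
tip [554.9  39.8  42.5] gauge [np.float64(0.1), np.float64(-7.7)] zaxis [-0.027 -0.05  -0.998]
```

View pics/f.png

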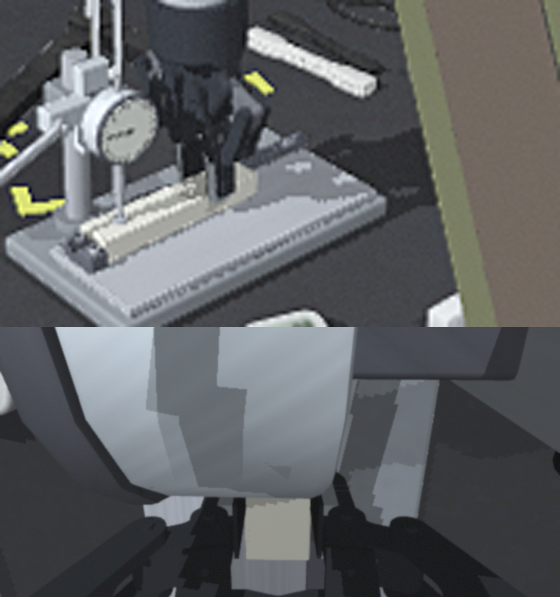

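Run:
```python
from h import *
import pickle
S,W=pickle.load(open('f.pkl','rb'))
def plane(C,us,vs,n):
    P=np.array([pt(C,u,v) for u in us for v in vs]); c,s=np.cos(.23),np.sin(.23)
    d=P[:,:2]-G[:2]; X=np.c_[c*d[:,0]+s*d[:,1],-s*d[:,0]+c*d[:,1],np.ones(len(P))]
    k=np.linalg.lstsq(X,P[:,2],rcond=None)[0]; r=P[:,2]-X@k
    m=abs(r)<2.5*r.std()+1e-6; k=np.linalg.lstsq(X[m],P[m,2],rcond=None)[0]
    print(n,"slope x,y",k[:2].round(4),"z mean",P[m,2].mean().round(2),"rms",(P[m,2]-X[m]@k).std().round(2),"x",X[m,0].min().round(),X[m,0].max().round(),"y",X[m,1].min().round(),X[m,1].max().round())
plane(W,range(252,305),range(310,358),"bar W")
plane(W,range(240,300),range(368,392),"table W")
# scene: bar top left of the gripper
k=lambda u,v:(200+u*180/560,185+v*105/327)
C=S
us=[k(u,v) for u in range(130,175,2) for v in range(195,205,1)]
```

```text
bar W slope x,y [-0.0218  0.0039] z mean 49.85 rms 0.51 x -11.0 13.0 y -44.0 -16.0
table W slope x,y [0.0007 0.0108] z mean 29.62 rms 0.5 x -21.0 12.0 y -87.0 -68.0
```

Push steady at 12 N back / 15 N down, but the depth fit shows the bar rolled 0.022 rad in the grip (front edge up), because the tool has tilted under the repeated push rows. I'll let go, untilt the tool against the fence's back at the free right end, regrip and push in one row.

Emit:
{"method": "send_rows", "body": {
  "plan": [
    [[0.7,0,0,0,0],[0.7,0,0,0,0],[0.7,0,0,-25,0],[0.7,-40,0,0,0],[0.7,-40,0,0,0]]
  ]
}}

```text
clock: 15.62
position: [580.2, -31.4, 145.0]
tool_rot: [0.619, 0.785, -0.025, 0.007]
wrist_force: [-0.1, -1.2, -0.3]
opening: 60.1
```

```bash
cat >> h.py <<'E'
def tl():
    s=env.sense(); z=R.from_quat(s["tool_rot"]).as_matrix()[:,2]; print("gauge tilt",round(z[0]*.974+z[1]*.228,4),round(-z[0]*.228+z[1]*.974,4))
E
python3 -c "
from h import *
tip(67);tl(); x,y=gw(3,-82); go(x,y,100,.23)"
```

```text
tip [578.9 -34.6  78.1] gauge [np.float64(6.6), np.float64(-85.7)] zaxis [-0.019 -0.048 -0.999]
gauge tilt -0.0297 -0.0427
now [580.2 -31.4 145. ] phi 0.2338 F [-0.1 -1.2 -0.3] open 60.1 t 15.625
[np.float64(0.8), np.float64(-5.6), np.float64(45.0), np.float64(0.2)]
```

Emit:
{"method": "send_rows", "body": {
  "plan": [
    [[0.7,0,0,30,0.2],[0.7,0,0,12,0],[0.7,0,0,0,0]]
  ]
}}

```text
clock: 16.0
position: [584.0, -35.8, 103.4]
tool_rot: [0.622, 0.782, -0.022, 0.011]
wrist_force: [0.8, -0.5, 0.7]
opening: 60.1
```

```bash
python3 -c "
from h import *
tip(67);tl(); x,y=gw(3,-82); go(x,y,100,.23)
C=cam('wrist'); t=tip(0)
print([(pt(C,u,v)-t).round(1) for u,v in [(205,272),(352,272)]])"
```

```text
tip [583.3 -39.1  36.5] gauge [np.float64(9.8), np.float64(-91.0)] zaxis [-0.011 -0.049 -0.999]
gauge tilt -0.022 -0.0447
now [584.  -35.8 103.4] phi 0.2267 F [ 0.8 -0.5  0.7] open 60.1 t 16.0
[np.float64(6.0), np.float64(-8.3), np.float64(3.4), np.float64(-0.2)]
tip [584.1 -35.7 103.8] gauge [np.float64(11.4), np.float64(-87.9)] zaxis [-0.011 -0.049 -0.999]
[array([-32.1,   0.7, -63. ]), array([ 26.3,  15.6, -62. ])]
```

Emit:
{"method": "send_rows", "body": {
  "plan": [
    [[0.7,0,-9,2.5,0.2],[0.7,0,-5,0,0],[0.7,0,-4,0,0]]
  ]
}}

```text
clock: 16.42
position: [570.3, -38.5, 104.0]
tool_rot: [0.623, 0.782, -0.018, 0.015]
wrist_force: [10.2, 2.6, -4.7]
opening: 59.8
```

Emit:
{"method": "send_rows", "body": {
  "plan": [
    [[0.7,0,-4,0,0]]
  ]
}}

```text
clock: 16.55
position: [569.7, -38.8, 105.4]
tool_rot: [0.623, 0.782, -0.015, 0.017]
wrist_force: [5.9, 1.9, -3.2]
opening: 59.9
```

```bash
python3 -c "
from h import *
tip(67);tl(); x,y=gw(3,-82); go(x,y,100,.23)"
```

```text
tip [570.3 -41.8  38.5] gauge [np.float64(-3.5), np.float64(-90.7)] zaxis [ 0.008 -0.046 -0.999]
gauge tilt -0.0023 -0.0464
now [569.7 -38.8 105.4] phi 0.2262 F [ 5.9  1.9 -3.2] open 59.9 t 16.55
[np.float64(5.6), np.float64(6.3), np.float64(5.4), np.float64(-0.2)]
```

Emit:
{"method": "send_rows", "body": {
  "plan": [
    [[0.7,0,3,-12,-0.2],[0.6,0,1,-15,0],[0.6,34,0,0,0],[0.6,34,0,0,0],[0.6,0,0,0,0]]
  ]
}}

```text
clock: 17.18
position: [557.9, 30.8, 135.5]
tool_rot: [0.622, 0.783, -0.015, 0.019]
wrist_force: [0.1, -0.7, -0.9]
opening: 51.3
```

```bash
python3 -c "
from h import *
tip(73);tl(); x,y=gw(0,-22); go(x,y,114,.23)"
```

```text
tip [558.7  27.4  62.6] gauge [np.float64(1.0), np.float64(-20.7)] zaxis [ 0.011 -0.047 -0.999]
gauge tilt 0.0002 -0.0479
now [557.9  30.8 135.5] phi 0.2285 F [ 0.1 -0.7 -0.9] open 51.3 t 17.175
[np.float64(-4.8), np.float64(-1.0), np.float64(21.5), np.float64(-0.1)]
```

Well placed. Descend gently and check before closing.

Emit:
{"method": "send_rows", "body": {
  "plan": [
    [[0.6,0,0,12,0],[0.6,0,0,8,0],[0.6,0,0,1,0],[0.6,0,0,0,0]]
  ]
}}

```text
clock: 17.68
position: [558.3, 27.7, 113.7]
tool_rot: [0.623, 0.782, -0.015, 0.019]
wrist_force: [0.1, 0.3, -0.3]
opening: 51.2
```

```bash
python3 -c "
from h import *
tip(73);tl(); x,y=gw(0,-22); go(x,y,114,.23)"
```

```text
tip [559.1  24.2  40.8] gauge [np.float64(0.7), np.float64(-23.9)] zaxis [ 0.011 -0.048 -0.999]
gauge tilt -0.0003 -0.049
now [558.3  27.7 113.7] phi 0.2263 F [ 0.1  0.3 -0.3] open 51.2 t 17.675
[np.float64(-1.7), np.float64(-0.7), np.float64(-0.3), np.float64(-0.2)]
```

Emit:
{"method": "send_rows", "body": {
  "plan": [
    [[0,0,0,0,-0.2],[0,0,0,0,0],[0,0,0,0,0],[0,0,0,0,0]]
  ]
}}

```text
clock: 18.18
position: [557.7, 27.1, 113.9]
tool_rot: [0.621, 0.783, -0.016, 0.019]
wrist_force: [-0.8, 0.3, -0.9]
opening: 28.2
```

```bash
cat >> h.py <<'E'
def plane(C,us,vs,n):
    P=np.array([pt(C,u,v) for u in us for v in vs]); c,s=np.cos(.23),np.sin(.23)
    d=P[:,:2]-G[:2]; X=np.c_[c*d[:,0]+s*d[:,1],-s*d[:,0]+c*d[:,1],np.ones(len(P))]; m=np.ones(len(P),bool)
    for i in range(3):
        k=np.linalg.lstsq(X[m],P[m,2],rcond=None)[0]; r=P[:,2]-X@k; m=abs(r)<2.5*r[m].std()+1e-6
    print(n,"slope",k[:2].round(4),"z",P[m,2].mean().round(2),"rms",r[m].std().round(2),"x",X[m,0].min().round(),X[m,0].max().round(),"y",X[m,1].min().round(),X[m,1].max().round())
def check():
    s=env.sense();F=s['wrist_force'];print(s['clock'],'F gx,gy,z',np.round([F[0]*.974+F[1]*.228,-F[0]*.228+F[1]*.974,F[2]],1))
    W=cam("wrist"); tl()
    # rows of bar top from projection
    b=pix(W,[*gw(0,-43),50])[1]; a=pix(W,[*gw(0,-30),50])[1]; q=pix(W,[*gw(0,-52),30])[1]; e=pix(W,[*gw(0,-75),30])[1]; u=[pix(W,[*gw(x,-38),50])[0] for x in(-12,12)]
    print("rows",a,b,q,e,"cols",u)
    plane(W,range(int(u[0]),int(u[1])),range(int(a),int(b)),"bar"); plane(W,range(int(u[0]),int(u[1])),range(int(q),min(int(e),400)),"table")
    return W
E
python3 -c "
from h import *
W=check(); save('w8.png',W[0])"
```

```text
18.175 F gx,gy,z [-0.7  0.5 -0.9]
gauge tilt -0.0017 -0.0488
rows 305.77354361055404 330.38403387435267 318.5416386009489 354.5919735286839 cols [np.float64(249.80323608021746), np.float64(304.4544007102053)]
bar slope [0.0015 0.012 ] z 49.64 rms 0.5 x -13.0 12.0 y -43.0 -29.0
table slope [-0.0007  0.6924] z 39.64 rms 2.22 x -15.0 14.0 y -75.0 -36.0
```

Bar flat in the grip (0.0015 rad). One diagonal push.

Emit:
{"method": "send_rows", "body": {
  "plan": [
    [[0,0.8,5,0.2,0]]
  ]
}}

```text
clock: 18.35
position: [558.4, 27.5, 113.7]
tool_rot: [0.621, 0.783, -0.02, 0.017]
wrist_force: [-17.0, -5.4, 20.0]
opening: 27.6
```

```bash
python3 -c "
from h import *
for i in range(3): W=check()
import pickle; pickle.dump(W,open('w9.pkl','wb'))"
```

```text
18.35 F gx,gy,z [-17.7  -1.4  20. ]
gauge tilt -0.0111 -0.0513
rows 306.0375514912759 330.6008011244342 318.6237024674986 354.5967464308723 cols [np.float64(249.28106829416114), np.float64(303.9404088061201)]
bar slope [-0.0038  0.0152] z 49.6 rms 0.49 x -12.0 11.0 y -44.0 -29.0
table slope [-0.0058  0.6907] z 39.61 rms 2.21 x -15.0 13.0 y -76.0 -36.0
18.4 F gx,gy,z [-12.6  -2.2  12.7]
gauge tilt -0.0106 -0.0512
rows 305.99562697741544 330.5509346422208 318.5802156463851 354.54313952154257 cols [np.float64(249.3297125538173), np.float64(303.9711278750644)]
bar slope [-0.0065  0.0209] z 49.62 rms 0.49 x -12.0 11.0 y -43.0 -29.0
table slope [-0.0065  0.6898] z 39.59 rms 2.21 x -15.0 13.0 y -75.0 -36.0
18.45 F gx,gy,z [-12.7  -2.4  12.7]
gauge tilt -0.0104 -0.0511
rows 305.9459295134424 330.50474434250214 318.54441624447867 354.5125607388376 cols [np.float64(249.3130862913233), np.float64(303.95475359321364)]
bar slope [-0.0027  0.017 ] z 49.64 rms 0.48 x -12.0 11.0 y -43.0 -29.0
table slope [-0.0055  0.6905] z 39.61 rms 2.21 x -15.0 13.0 y -75.0 -36.0
```

```bash
python3 -c "
from h import *
import pickle
C=cam('scene'); T=cam('top'); W=pickle.load(open('w9.pkl','rb'))
a=cv2.resize(C[0][195:300,180:380],(800,420),interpolation=cv2.INTER_CUBIC)
b=W[0][280:400,140:420]; b=cv2.resize(b,(400,172)); c=cv2.resize(T[0][160:300,120:440],(400,175))[:172]
save('fin.png',np.vstack([a,np.hstack([b,c])]))"
```

```text
(no output)
```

View pics/fin.png

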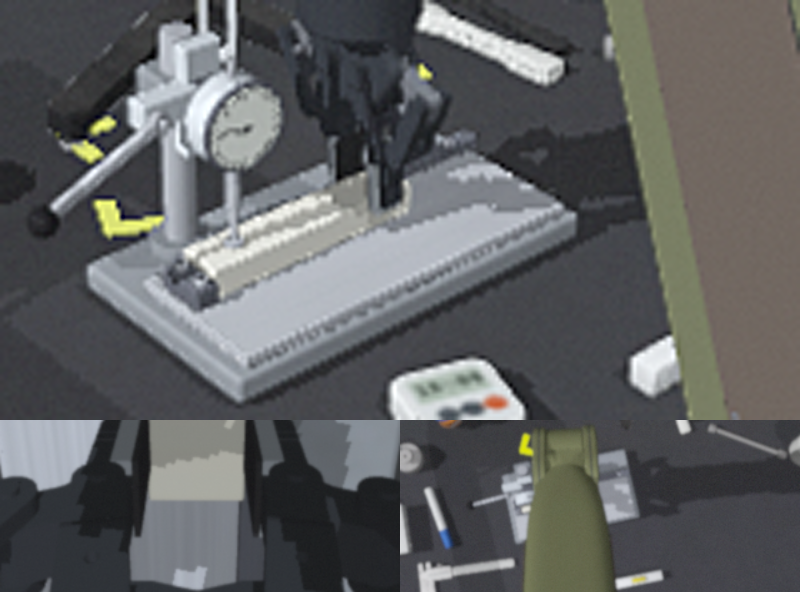

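Final view: bar's end at the stop block (190,285), foot on it (235,240), lever down, bystanders in place; bar's right end at row ≈336, i.e. y ≈ −46 (home −45). Handing in.

```bash
python3 -c "
from h import *
s=env.sense(); print(s['clock'],s['wrist_force'].round(1)); env.close_job()"
```

```text
18.6 [-10.9  -3.7  12.2]
the job is handed in; nothing more can be done
```

The job is handed in at 18.6 s, with the bar home, the gauge foot resting on it and the arm still pushing. I gripped the bar, laid it on the table along the fence and slid it under the raised foot to the stop block. I then pressed the lift lever down to its hard stop (about 31–36 N) before going back to the bar.

**The push came in two attempts.** The first grip had rolled the bar by about 0.02 rad, front edge up, because the tool had tilted under several short pushes. I let go, straightened the tool against the back of the fence, gripped again and applied the final push in a single move. The fence, which is fixed, took about 10 N while I did this.

**Last checks:**
- **Force:** steady at about 12 N towards the fence, 12 N down and 2 N towards the stop.
- **Bar roll:** about 0.004 rad, within what the depth readings can resolve.
- **Position:** the bar's right end is at y ≈ −46 mm against −45 mm when home, which is within camera accuracy.
- **Gauge and bench:** the picture shows the lever down, the foot on the bar and its end at the stop. The bystanders in view looked unmoved; I did not measure them, and the arm hid part of the bench.

**What did not fit:**
- The bar's slope along its length read 0.015–0.02 rad, from only about 14 mm of visible length. A similar slope (0.011) on the table earlier suggests it is camera bias.
- My last table comparison window also took in part of the bar, so I disregarded that fit.
- The tool is still leaning about 0.05 rad along the bar.

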